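Hang a rack of stained slides on the hook of the slide dipper

ROBOT

A 7-joint arm with a two-finger parallel gripper is mounted at the origin on a cart in front of the work surface, level with it; the furniture and walls round the work are solid. World frame = base frame: x ahead of the robot, y to its left, z up, the work surface at z = 0. Lengths are in m, angles in rad, forces in N, time in s.
With the tool pointing down it reaches from about 0.4 to 0.85 m from the base axis. Payload 10.4 kg.
Tool frame: the origin (TCP) lies between the finger pads; the fingertips stand ahead of it and the grasp point (between the pads) lies 6 mm ahead of it (finger_overhang is the z of the fingertips in the tool frame, in m); z points along the fingers, y is the direction in which the jaws open and shut (so a half turn about z gives the same grasp; the last joint's range is limited). The gripper opens to 85 mm and grips with 20 to 120 N. Pads are 22 mm wide; open, the fingers measure 114 mm over their backs; the gripper's body (76 mm by 85 mm) begins 54 mm behind the grasp point. The pads swing forward as they close: fully open they stand 13 mm farther back than shut.
Start: joints at [-1.129, 0.332, -0.065, 1.46, 0.022, 1.35, -0.088], TCP at [0.28, 0.559, 0.256] pointing down, gripper open.
Joint ranges: [-2.6, 2.6], [-0.5, 2.12], [-1.47, 1.34], [0.16, 2.42], [-1.27, 4.41], [0.06, 2.06], [-2.6, 2.6]. Speed limits (rad/s): [2.22, 2.22, 2.79, 2.79, 3.14, 3.14, 3.14].

INTERFACE

Orientations are given as a unit quaternion [x, y, z, w].
In Python, from workcell import * gives the robot as it stands.
- The arm moves only by the shell command python3 -m creep 'ROWS' [FORCE]. ROWS is JSON, a list of rows, each a list of 7 numbers: the turn, a rotation vector about the tool's x, y, z in rad, then the shift along the tool's x, y, z in mm, then the closure in counts, from 0 (fully open) to 255 (shut). In form: [[wx, wy, wz, dx, dy, dz, claw], ...]. A call has 1 to 8 rows; each row shifts and turns the commanded pose from where the row before left it, along the tool's axes as they then stand; what a row does not reach is not made up. A row lasts 1/10 s, in which the tool goes at most 50 mm and 8.59 degrees, less where a joint would pass 70% of its speed; a pose out of reach is approached as far as the arm can. A call is refused whole if a number of a shift passes 50 or a number of a turn 0.15, either way. A call with a gripper value outside its range is refused whole. The fingers move at their own pace and stop on an object; FORCE is the grip in N (left out, the last holds). Time passes only in rows, so rows that do not move let the fingers close. It gives the time, the measured TCP pose, the force and the opening at its end, in the units of the state.
- get_obs(): the state, without advancing time (a new reading comes with each control period).
- camera(name): name is "side" or "top" or "wrist"; returns (picture, depth): 384x512x3 uint8, blue, green, red; 384x512 float32, m along the optical axis (not along the pixel's ray), 0 where there is no reading.
- camera_model(name): a dict with "camera_matrix" (3x3 intrinsics, pixels), "k1" (the pictures are not rectified: a ray, as slopes to the right and down, at radius r is drawn at 1 + k1 r^2 times it, then the intrinsics apply), "R" (3x3) and "t" (3): a world point X has camera coordinates R X + t; the wrist camera has in their place "mount" (4x4, takes a point from camera to tool coordinates, whose origin is the TCP and whose axes are the flange's). Camera axes: x right, y down, z forward; pixel columns grow to the right and rows downward; lengths in m; the calibration is good to about 2 mm. A picture is of the moment at which its call begins: read the wrist's pose just before it. camera_model takes no time and is no camera call.
- hand_in(): hands the job in, once; it reports no verdict.
The state is a dict: "clock": time; "joint_pos": joint angles; "joint_velocities": joint speeds; "tau": joint torques, N m; "position": TCP position; "ee_rot": TCP orientation; "ft_force": force on the tool from outside, world axes, zero at the start; "torque": the same for the moment, N m; "grip_width": opening from 0.0 (shut) to 1.0 (fully open).
Only numpy, scipy, OpenCV 4.12 (cv2) and the standard library are available. Lean on these libraries where they do the work, as an engineer would, in place of code of your own. Each camera call takes 0.05 s, during which the arm holds its last target.

TASK

Hang the slide rack from the drip tray on the hook of the slide dipper: bring the cross-bar of its wire handle in sideways through the open side of the hook, under the keeper and right to the back, then lower it fully home into the throat and let go, so that the rack hangs upright over the bath. The hook parks at a different height each time, so feel for it; the slides are glass, so keep the rack upright, let it meet the dipper only lightly, and leave the things round about in their places.

Things in the scene. Friction and masses are not known exactly. Their poses are not given: they have to be found in the camera images.
- dipper: Slide dipper, standing fixed: white base 215x138 mm, empty steel bath under the hook (rim 54 mm high), column from 86 mm behind the hook, 237 mm high, with a black carriage that carries the hook. Origin: on the worktop, straight below the hook's throat; z up, x level towards the column, y level towards the hook's closed back (the hook opens to -y). Does not tell the hook's height.
- hook_line (a point): Point of the dipper's frame on the upright line through the throat, 178 mm above the worktop; axes as dipper. It does not move with the hook: the axis of a seated bar lies anywhere from 15 mm below to 15 mm above it, as the carriage happens to be parked (locked, not reported, to be felt). The hook gives downward on an overload spring, 7 N/mm, 5 mm at most; sideways it is rigid.
- hook_mouth (a point): Fixed point 27 mm to -y of hook_line, over the landing of the lower jaw. Hook: two plates 5 mm thick, 36 mm apart along x, alike. Along y: jaw with flat top from -35 to -5 mm, 22 mm deep; throat -5 to +5 mm, its floor 14 mm under the jaw's top; back wall at +5 mm. Keeper 10.8 mm over the jaw's top, from -17.6 mm to the back, its top 21 mm over the jaw's. Beyond -21 mm nothing is over the jaw.
- rack: Slide rack, loose, 0.24 to 0.39 kg, in the steel tray: white frame with nine glass slides, 66 mm (x) by 84 mm (y), 30 mm high; wire handle over it with legs at x = -31 and +31 mm and a level cross-bar; a grip tab stands on the bar. 180 mm high overall. Origin: centre of the underside, z up, x along the cross-bar. A half turn about z makes no difference.
- rack_bar (a point): Middle of the rack's cross-bar: steel, 8 mm thick, along the rack's x, 102 mm above the rack's underside, 56 mm free between the legs (the two hook plates fit between them). A 9 mm stem rises from its middle, between the plates when hung. Axes as rack.
- rack_grip (a point): Middle of the black grip tab on top of the stem, 63 mm above the cross-bar's axis: 26 mm along x, 10 mm along y, 30 mm high. Take it from above, fingers closing along the rack's y. Axes as rack.
- petri_centre (a point): Centre of the loose petri dish, 62 mm across, 15 mm high, near the front edge of the worktop. A bystander: leave it.
- cup_centre (a point): Centre of the loose clear specimen cup with a white lid, 58 mm across, 75 mm high, behind the tray. A bystander: leave it.
Not all that is in view belongs to the job. Leave any purple or yellow look-alike of the rack alone.

How it is judged:
At the end, for the whole second after the job is handed in: The rack hangs on the hook, released: its cross-bar lies in the throat (within 4 mm across and 12 mm along the bar of the throat's upright line, at 157 to 196 mm height), its weight is on the dipper, it stands upright within 0.15 rad and is at rest (y of rack_bar in the frame of dipper between -0.004 and 0.004 m and x of rack_bar in the frame of dipper between -0.012 and 0.012 m and height (world z) of rack_bar between 0.157 and 0.196 m and angle between rack's own z axis and vertical below 0.15 rad and linear speed of rack below 0.03 m/s and contact force between rack and dipper above 1 N); the robot touches nothing.
It fails at once if the rack pressed or knocked against the dipper with over 15 N (contact force between rack and dipper above 15 N).
It fails at once if the rack tipped by more than 0.5 rad (angle between rack's own z axis and vertical above 0.5 rad).
It fails at once if the petri dish or the specimen cup moved by over 30 mm (distance of any of petri_centre, cup_centre from where it was at the start of the episode above 0.03 m).
It also fails if it takes over 48 s, if anything falls off the work surface, if the arm or the gripper's body presses on something with over 40 N, if the wrist force passes 120 N, or if a joint passes its speed limit or range.

## Working session

There is one attempt and no reset: what is moved stays moved. The work goes in short steps, Python scripts to look and compute and a shell command to move; the robot and the scene stay as the last step left them, time stands still between calls to the robot, and variables do not carry over. Pictures are saved under pics/ and viewed, and the job is handed in when it is done.

```bash
ls; mkdir -p pics; cat > h.py <<'E'
from workcell import *
import numpy as np, cv2
from scipy.spatial.transform import Rotation as Ro
def snap(n):
    o=get_obs(); im,d=camera(n); m=camera_model(n)
    return im,d,m,o
def world(m,o,uv,z):
    K=np.array(m["camera_matrix"],float); k1=m["k1"]
    x=(uv[0]-K[0,2])/K[0,0]; y=(uv[1]-K[1,2])/K[1,1]
    rd=np.hypot(x,y); r=rd
    for _ in range(20): r=rd/(1+k1*r*r)
    s=r/rd if rd>0 else 1
    p=np.array([x*s*z,y*s*z,z])
    if "R" in m: return np.array(m["R"]).T@(p-np.array(m["t"]))
    M=np.array(m["mount"]); q=M[:3,:3]@p+M[:3,3]
    return Ro.from_quat(o["ee_rot"]).apply(q)+np.array(o["position"])
def cloud(m,o,d):
    K=np.array(m["camera_matrix"],float); k1=m["k1"]
    v,u=np.mgrid[0:d.shape[0],0:d.shape[1]]
    x=(u-K[0,2])/K[0,0]; y=(v-K[1,2])/K[1,1]; rd=np.hypot(x,y); r=rd.copy()
    for _ in range(20): r=rd/(1+k1*r*r)
    s=np.where(rd>0,r/np.maximum(rd,1e-9),1)
    p=np.stack([x*s*d,y*s*d,d],-1)
    if "R" in m: w=(p-np.array(m["t"]))@np.array(m["R"])
    else:
        M=np.array(m["mount"]); w=Ro.from_quat(o["ee_rot"]).apply((p@M[:3,:3].T+M[:3,3]).reshape(-1,3)).reshape(p.shape)+np.array(o["position"])
    w[d<=0]=np.nan
    return w
E
python3 - <<'E'
from h import *
print(get_obs())
for n in ["side","top","wrist"]:
    im,d,m,o=snap(n); cv2.imwrite(f"pics/{n}0.png",im); np.savez(f"{n}0.npz",im=im,d=d,w=cloud(m,o,d)); print(n,m)
print(get_obs()["clock"])
import workcell; print([x for x in dir(workcell) if not x.startswith('_')])
E
```

```text
pics
{'clock': 0.0, 'joint_pos': array([-1.12863652,  0.3328977 , -0.06473606,  1.46095496,  0.02162312,
        1.34984833, -0.08851829]), 'joint_velocities': array([ 0.00137138, -0.00047085, -0.00041355, -0.00110251, -0.00066299,
        0.0005684 ,  0.00029547]), 'tau': array([-1.37436276e-03, -6.25431561e+01,  4.81486064e-02, -3.91605735e+01,
        1.61113887e-02,  9.99105920e-03,  1.89311044e-05]), 'position': array([0.27997194, 0.5584159 , 0.25549334]), 'ee_rot': array([ 2.30273541e-01,  9.73125685e-01, -6.94446552e-04, -1.26235363e-04]), 'ft_force': array([-0.39998621,  0.61379484, -0.45666137]), 'torque': array([ 0.01014669, -0.03844151,  0.02333909]), 'grip_width': 0.995884090582848}
side {'camera_matrix': array([[352.61669756,   0.        , 255.67084711],
       [  0.        , 352.61669756, 192.53739722],
       [  0.        ,   0.        ,   1.        ]]), 'k1': -0.00030036975912493656, 'R': array([[ 0.9388496 , -0.34418225,  0.01000093],
       [-0.1305348 , -0.38264514, -0.91462744],
       [ 0.31862533,  0.85739214, -0.404174  ]]), 't': array([-0.56244352,  0.13676163
[... 371 characters left out ...]
, 't': array([-0.09289519,  0.57817936,  1.1028152 ])}
wrist {'camera_matrix': array([[265.99056704,   0.        , 254.19614499],
       [  0.        , 265.99056704, 190.46825867],
       [  0.        ,   0.        ,   1.        ]]), 'k1': 0.012894712056908172, 'mount': array([[-3.07029763e-04, -9.61044745e-01, -2.76392664e-01,
         7.17109264e-02],
       [ 9.99999897e-01, -3.87467673e-04,  2.36417415e-04,
         2.50397661e-04],
       [-3.34300936e-04, -2.76392563e-01,  9.61044765e-01,
        -1.17642985e-01],
       [ 0.00000000e+00,  0.00000000e+00,  0.00000000e+00,
         1.00000000e+00]])}
0.15
['MotionError', 'camera', 'camera_model', 'finger_overhang', 'get_obs', 'hand_in']
```

View pics/side0.png

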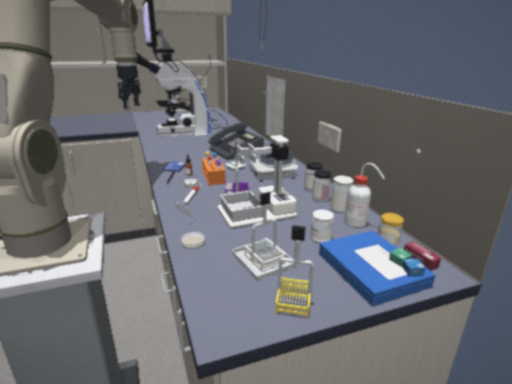

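View pics/top0.png

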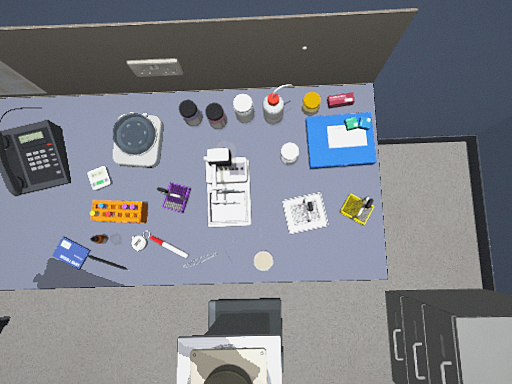

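View pics/wrist0.png

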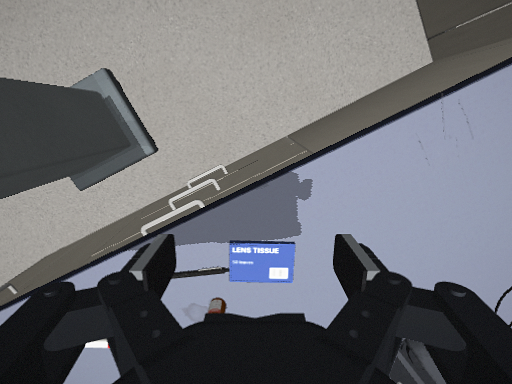

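The side and top pictures show three rack-like objects. In the top view these are white at (306,210), purple at (176,196) and yellow at (357,208). The white one stands in the steel tray, so it fits the description. I'll confirm it in enlarged crops and measure.

```bash
python3 - <<'E'
from h import *
t=np.load("top0.npz"); s=np.load("side0.npz")
a=cv2.resize(t["im"][140:245,185:335],None,fx=5,fy=5,interpolation=cv2.INTER_CUBIC); cv2.imwrite("pics/topcrop.png",a)
b=cv2.resize(s["im"][125:285,190:330],None,fx=3.7,fy=3.7,interpolation=cv2.INTER_CUBIC);cv2.imwrite("pics/sidecrop.png",b)
w=t["w"]
for nm,(u,v) in dict(petri=(263,261),cup=(290,152),rack=(306,210),bath=(228,205)).items(): print(nm,w[v,u])
E
```

```text
petri [ 0.37559694 -0.11669114  0.01256835]
cup [ 0.70711811 -0.2114145   0.0746688 ]
rack [ 0.53339083 -0.25984324 -0.00131078]
bath [ 0.55487501 -0.01040041  0.02182992]
```

View pics/topcrop.png

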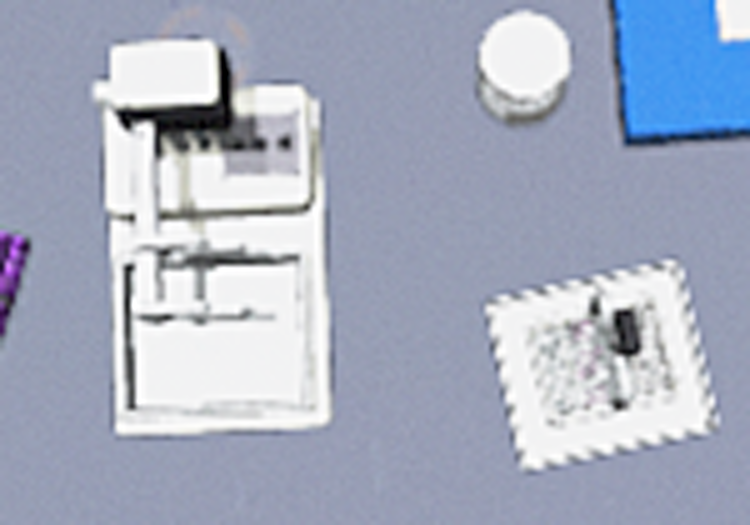

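View pics/sidecrop.png

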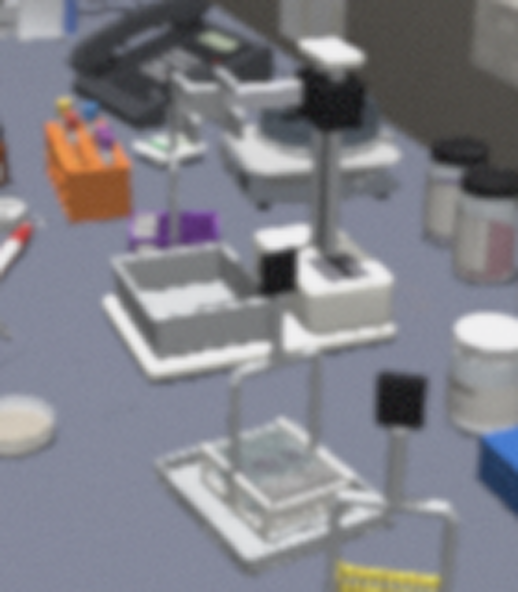

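The crops confirm it: the white rack with its tab sits in the tray (top view (306,210)), and it's neither the purple nor the yellow look-alike. Next I'll measure it.

```bash
python3 - <<'E'
from h import *
for n in ["top","side"]:
    f=np.load(f"{n}0.npz"); w=f["w"]; im=f["im"].astype(int)
    ok=~np.isnan(w[...,0])
    reg=ok&(abs(w[...,0]-.54)<.09)&(abs(w[...,1]+.26)<.09)
    for lo,hi in [(.145,.2),(.09,.125),(.02,.05),(-.002,.012)]:
        k=reg&(w[...,2]>lo)&(w[...,2]<hi)
        p=w[k]; 
        if len(p): print(n,"rack",lo,len(p),p.mean(0).round(4),p.min(0).round(4),p.max(0).round(4))
    k=reg&(w[...,2]>.1); 
    reg=ok&(w[...,0]>.4)&(w[...,0]<.75)&(w[...,1]>-.09)&(w[...,1]<.12)
    for lo,hi in [(.02,.07),(.1,.135),(.135,.16),(.16,.19),(.19,.21),(.21,.25)]:
        k=reg&(w[...,2]>lo)&(w[...,2]<hi)
        p=w[k]
        if len(p): print(n,"dip",lo,len(p),p.mean(0).round(4),p.min(0).round(4),p.max(0).round(4))
    # min area rect of tray & base
    import itertools
    k=ok&(w[...,0]>.4)&(w[...,0]<.8)&(w[...,1]>-.12)&(w[...,1]<.15)&(w[...,2]>.008)&(w[...,2]<.06)
    p=w[k][:,:2].astype(np.float32); print("base rect",cv2.minAreaRect(p))
    k=ok&(w[...,0]>.42)&(w[...,0]<.66)&(w[...,1]>-.36)&(w[...,1]<-.16)&(w[...,2]>.004)&(w[...,2]<.03)
    p=w[k][:,:2].astype(np.float32); print("tray rect",cv2.minAreaRect(p))
E
```

```text
top rack 0.145 48 [ 0.527  -0.2519  0.1783] [ 0.5142 -0.2589  0.1543] [ 0.5393 -0.2466  0.1872]
top rack 0.09 46 [ 0.5255 -0.2526  0.1095] [ 0.4957 -0.2601  0.1027] [ 0.5579 -0.2442  0.1208]
top rack 0.02 241 [ 0.5267 -0.2519  0.0307] [ 0.4821 -0.3219  0.02  ] [ 0.5671 -0.207   0.0469]
top rack -0.002 2362 [ 0.5402 -0.2605  0.0022] [ 0.4501 -0.35   -0.0019] [ 0.63  -0.17   0.012]
top dip 0.02 1338 [ 0.6089 -0.0148  0.0476] [ 0.4957 -0.0756  0.02  ] [0.7026 0.1193 0.0699]
top dip 0.1 11 [ 0.6618 -0.005   0.1091] [ 0.6603 -0.0252  0.1005] [0.663  0.0105 0.1197]
top dip 0.16 51 [ 0.5926 -0.0165  0.1839] [ 0.5382 -0.0441  0.1746] [0.6478 0.0056 0.1898]
top dip 0.19 255 [ 0.6061 -0.0032  0.2029] [ 0.5385 -0.0451  0.1905] [0.6813 0.0352 0.21  ]
top dip 0.21 433 [ 0.6423 -0.0091  0.2288] [ 0.54   -0.0379  0.2102] [0.684  0.0194 0.2419]
base rect ((0.5934067964553833, 0.01631038635969162), (0.3866495192050934, 0.26708146929740906), 0.14708703756332397)
tray rect ((0.5390292406082153, -0.26056191325187683), (0.1978694498538971, 0.23765365779399872), 89.71768951416016)
side rack 0.145 150 [ 0.
[... 453 characters left out ...]
.069]
side dip 0.1 85 [ 0.663  -0.0146  0.1175] [ 0.6588 -0.0311  0.1002] [0.6716 0.0075 0.1341]
side dip 0.135 64 [ 0.6627 -0.0128  0.147 ] [ 0.6579 -0.0306  0.135 ] [0.6695 0.0109 0.1598]
side dip 0.16 223 [ 0.6187 -0.0197  0.1817] [ 0.5364 -0.0469  0.1602] [0.6853 0.0109 0.1899]
side dip 0.19 366 [ 0.6098 -0.013   0.199 ] [ 0.5376 -0.0473  0.1901] [0.6847 0.021  0.21  ]
side dip 0.21 232 [ 0.6391 -0.0168  0.2229] [ 0.5387 -0.0399  0.2102] [0.6847 0.0163 0.2365]
base rect ((0.550195574760437, 0.0165964737534523), (0.3034570515155792, 0.2657489776611328), 0.7283850908279419)
tray rect ((0.5234740972518921, -0.25476977229118347), (0.11188344657421112, 0.12935304641723633), 9.465475082397461)
```

```bash
cat > to.py <<'E'
import sys
from h import *
# usage: to.py x y z yawdeg_of_tool_y  -> total shift in current tool axes, mm; turn about tool z
def plan(x,y,z,yaw=None):
    o=get_obs(); R=Ro.from_quat(o["ee_rot"]); p=np.array(o["position"])
    d=R.inv().apply(np.array([x,y,z])-p)*1000
    ty=R.apply([0,1,0]); print("pos",p.round(4),"tool y yaw",np.degrees(np.arctan2(ty[1],ty[0])).round(2),"toolz",R.apply([0,0,1]).round(4),"shift mm",d.round(1),"rows>=",np.ceil(np.linalg.norm(d)/50))
    if yaw is not None:
        a=np.radians(yaw); T=Ro.from_matrix(np.array([[np.sin(a)*-1*-1,np.cos(a),0],[-np.cos(a),np.sin(a),0],[0,0,-1]]))
        T=Ro.from_matrix(np.column_stack([np.cross([np.cos(a),np.sin(a),0],[0,0,-1]),[np.cos(a),np.sin(a),0],[0,0,-1]]))
        print("rotvec",(R.inv()*T).as_rotvec().round(4),"shift in final axes",(T.inv().apply(np.array([x,y,z])-p)*1000).round(1))
if __name__=="__main__": plan(*map(float,sys.argv[1:]))
E
python3 to.py .50 -.13 .33 90; python3 -c "
from workcell import *; print(finger_overhang() if callable(finger_overhang) else finger_overhang)"
```

```text
pos [0.28   0.5585 0.2557] tool y yaw 63.37 toolz [-4.e-04 -1.e-03 -1.e+00] shift mm [-505.2 -516.9  -73.7] rows>= 15.0
0.025Traceback (most recent call last):
  File "to.py", line 12, in <module>
    if __name__=="__main__": plan(*map(float,sys.argv[1:]))
                             ~~~~^^^^^^^^^^^^^^^^^^^^^^^^^^
  File "to.py", line 9, in plan
    a=np.radians(yaw); T=Ro.from_matrix(np.array([[np.sin(a)*-1*-1,np.cos(a),0],[-np.cos(a),np.sin(a),0],[0,0,-1]]))
                         ~~~~~~~~~~~~~~^^^^^^^^^^^^^^^^^^^^^^^^^^^^^^^^^^^^^^^^^^^^^^^^^^^^^^^^^^^^^^^^^^^^^^^^^^^^^
  File "scipy/spatial/transform/_rotation.pyx", line 1143, in scipy.spatial.transform._rotation.Rotation.from_matrix
ValueError: Non-positive determinant (left-handed or null coordinate frame) in rotation matrix 0: [[ 1.000000e+00  6.123234e-17  0.000000e+00]
 [-6.123234e-17  1.000000e+00  0.000000e+00]
 [ 0.000000e+00  0.000000e+00 -1.000000e+00]].
```

```bash
sed -i '/np.sin(a)\*-1/s/T=.*$//' to.py; python3 -m creep '[[0,0,0,-32,-33,-8,0],[0,0,0,-34,-34,-8,0],[0,0,0,-34,-34,-8,0],[0,0,0,-34,-34,-8,0],[0,0,0,-34,-34,-8,0],[0,0,0,-34,-34,-8,0],[0,0,0,-34,-34,-8,0],[0,0,0,-34,-34,-8,0]]'; python3 to.py .50 -.13 .33 90
```

```text
clock: 0.95
position: [0.4002, 0.1934, 0.3206]
ee_rot: [0.23, 0.973, 0.0, -0.0]
ft_force: [2.2, 0.3, 0.1]
grip_width: 1.0
pos [0.4002 0.1934 0.3206] tool y yaw 63.37 toolz [ 0.e+00  5.e-04 -1.e+00] shift mm [-234.2 -244.3   -9.6] rows>= 7.0
rotvec [ 4.000e-04 -1.000e-04 -4.648e-01] shift in final axes [ -99.8 -323.4   -9.4]
```

```bash
python3 -m creep '[[0,0,0,-34,-35,-1,0],[0,0,0,-34,-35,-1,0],[0,0,0,-34,-35,-1,0],[0,0,0,-34,-35,-1,0],[0,0,0,-34,-35,-1,0],[0,0,0,-32,-34,-1,0],[0,0,-0.116,-12,-13,0,0],[0,0,-0.116,0,0,0,0]]';python3 -m creep '[[0,0,-0.116,0,0,0,0],[0,0,-0.116,0,0,0,0],[0,0,0,0,0,0,0],[0,0,0,0,0,0,0]]'; python3 to.py .50 -.13 .33 90; python3 - <<'E'
from h import *
im,d,m,o=snap("wrist"); cv2.imwrite("pics/wrist1.png",im); np.savez("wrist1.npz",im=im,d=d,w=cloud(m,o,d)); print(get_obs()["clock"],o["joint_velocities"].round(3))
E
```

```text
clock: 1.75
position: [0.4918, -0.1024, 0.3262]
ee_rot: [0.117, 0.993, -0.001, -0.0]
ft_force: [0.3, 0.6, -0.7]
grip_width: 0.997
clock: 2.15
position: [0.4917, -0.0989, 0.3262]
ee_rot: [0.002, 1.0, 0.0, -0.0]
ft_force: [0.1, -0.5, 0.4]
grip_width: 0.997
pos [ 0.4917 -0.0989  0.3262] tool y yaw 89.76 toolz [-1.e-04  1.e-04 -1.e+00] shift mm [ -8.4 -31.   -3.8] rows>= 1.0
rotvec [ 0.0001 -0.0001 -0.0042] shift in final axes [ -8.3 -31.1  -3.8]
2.2 [-0.002 -0.002 -0.    -0.002 -0.001 -0.001 -0.004]
```

View pics/wrist1.png

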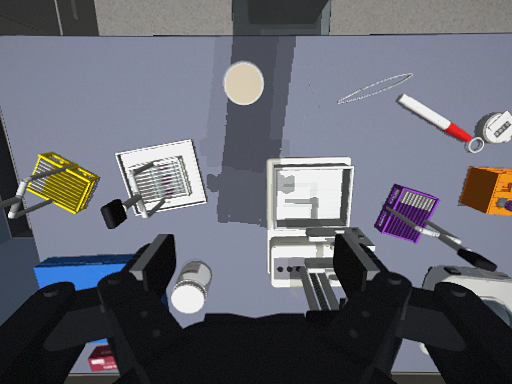

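The wrist view shows the white rack in the tray at (160,185), with its tab at (113,213). The hook at (335,235) is partly hidden by a finger. I'll fit the rack's pose here and then look at the hook from over it.

```bash
python3 - <<'E'
from h import *
f=np.load("wrist1.npz"); w=f["w"]; im=f["im"]
ok=~np.isnan(w[...,0]); ok[250:]=False
def rect(k):
    p=w[k][:,:2].astype(np.float32); return cv2.minAreaRect(p)
reg=ok&(abs(w[...,0]-.526)<.07)&(abs(w[...,1]+.254)<.07)
for lo,hi in [(.15,.2),(.095,.12),(.026,.045)]:
    k=reg&(w[...,2]>lo)&(w[...,2]<hi); p=w[k]; print(lo,len(p),p.mean(0).round(4),p.min(0).round(4),p.max(0).round(4),rect(k))
    q=p[:,:2]-p[:,:2].mean(0); u,s,vt=np.linalg.svd(q,full_matrices=False); print(np.degrees(np.arctan(vt[0,1]/vt[0,0])))
k=ok&(abs(w[...,0]-.526)<.1)&(abs(w[...,1]+.254)<.085)&(w[...,2]>.004)&(w[...,2]<.012); print("tray",rect(k))
v=f["im"]; c=cv2.resize(v[120:245,90:225],None,fx=4.4,fy=4.4,interpolation=cv2.INTER_CUBIC); cv2.imwrite("pics/rackcrop.png",c)
E
python3 to.py .46 .01 .34 90
```

```text
0.15 552 [ 0.5229 -0.2497  0.1731] [ 0.5114 -0.2582  0.1503] [ 0.5368 -0.245   0.1849] ((0.5242453217506409, -0.25160539150238037), (0.025744926184415817, 0.01017970871180296), 10.521528244018555)
13.382713642755636
0.095 339 [ 0.5228 -0.2516  0.1074] [ 0.4915 -0.2619  0.095 ] [ 0.5583 -0.2435  0.1193] ((0.5249208211898804, -0.2523176670074463), (0.06816844642162323, 0.00854751467704773), 10.710460662841797)
11.629701237809885
0.026 973 [ 0.5244 -0.2451  0.0317] [ 0.4848 -0.2991  0.026 ] [ 0.5628 -0.2046  0.0445] ((0.5244044661521912, -0.25210678577423096), (0.06765297800302505, 0.08499330282211304), 11.91625690460205)
-82.86393057178505
tray ((0.5222902894020081, -0.25198742747306824), (0.10877744108438492, 0.12793873250484467), 10.364557266235352)
pos [ 0.4918 -0.0989  0.3262] tool y yaw 89.77 toolz [-1.e-04  1.e-04 -1.e+00] shift mm [ 32.2 108.8 -13.7] rows>= 3.0
rotvec [ 0.0001 -0.0001 -0.0039] shift in final axes [ 31.8 108.9 -13.8]
```

View pics/rackcrop.png

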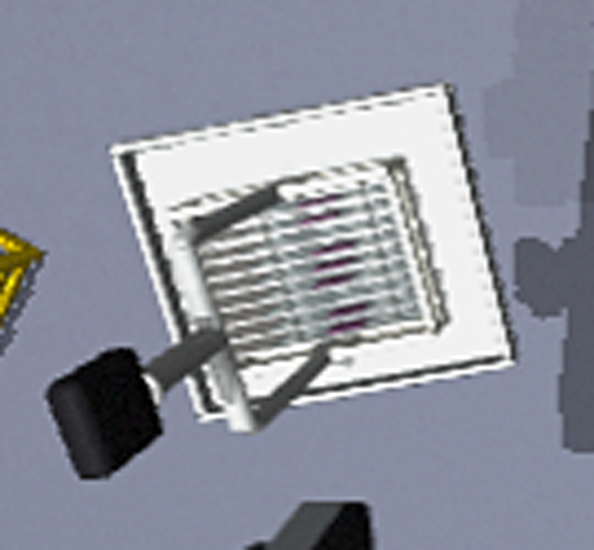

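The rack fit matches the given sizes: tab 25.7×10.2 mm, frame 68×85 mm. Its centre is (0.5244, -0.252), yaw about 11°, and the tab top is at about 0.184. Now the hook.

```bash
python3 -m creep '[[0,0,0,16,36,-5,0],[0,0,0,16,36,-5,0],[0,0,0,0,37,-4,0],[0,0,0,0,0,0,0],[0,0,0,0,0,0,0]]'; python3 - <<'E'
from h import *
im,d,m,o=snap("wrist"); cv2.imwrite("pics/wrist2.png",im); np.savez("wrist2.npz",im=im,d=d,w=cloud(m,o,d)); print(get_obs()["clock"],o["joint_velocities"].round(3),o["position"])
E
```

```text
clock: 2.7
position: [0.4599, 0.0105, 0.3403]
ee_rot: [0.0, 1.0, -0.0, 0.0]
ft_force: [0.2, -0.2, 0.1]
grip_width: 0.997
2.75 [ 0.021  0.003  0.035 -0.     0.006  0.     0.016] [0.45991065 0.01050126 0.34032274]
```

View pics/wrist2.png

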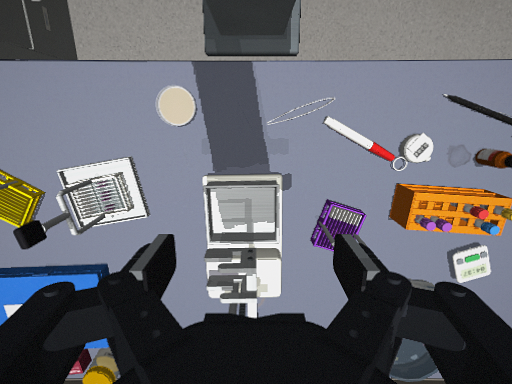

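```bash
python3 - <<'E'
from h import *
f=np.load("wrist2.npz"); w=f["w"]; im=f["im"]
c=cv2.resize(im[165:325,185:305],None,fx=3.7,fy=3.7,interpolation=cv2.INTER_CUBIC); cv2.imwrite("pics/hookcrop.png",c)
ok=~np.isnan(w[...,0]); ok[312:]=False; ok[:, :190]=False; ok[:,300:]=False
# height map coloured
z=np.nan_to_num(w[...,2]); zz=np.clip((z-.0)/.25,0,1)*255
c=cv2.resize(cv2.applyColorMap(zz.astype(np.uint8),cv2.COLORMAP_JET)[165:325,185:305],None,fx=3.7,fy=3.7,interpolation=cv2.INTER_NEAREST); cv2.imwrite("pics/hookz.png",c)
for lo,hi in [(.008,.02),(.05,.058),(.15,.165),(.165,.18),(.18,.19),(.19,.2),(.2,.21),(.21,.22),(.22,.24)]:
    k=ok&(z>lo)&(z<hi)&(w[...,0]>.4)&(w[...,1]>-.1)&(w[...,1]<.1); p=w[k]
    if len(p)>3:
        print(lo,len(p),p.mean(0).round(4),p.min(0).round(4),p.max(0).round(4),cv2.minAreaRect(p[:,:2].astype(np.float32)))
np.set_printoptions(linewidth=250)
# row samples through hook region
for v in range(236,306,4): print(v,[(u,*(w[v,u]*1000).round(0).astype(int)) for u in range(200,272,6) if z[v,u]>.1])
E
```

```text
0.008 3485 [ 0.5485 -0.0048  0.0178] [ 0.4014 -0.0777  0.008 ] [0.6482 0.0615 0.02  ] ((0.5257391929626465, -0.008535437285900116), (0.24698548018932343, 0.13795782625675201), 0.8510324358940125)
0.05 1082 [ 0.5661 -0.0018  0.0537] [ 0.4944 -0.0715  0.05  ] [0.7002 0.0588 0.058 ] ((0.5972023606300354, -0.007461555302143097), (0.20421767234802246, 0.12951946258544922), 0.9398291110992432)
0.165 66 [ 0.5552 -0.0203  0.1791] [ 0.5378 -0.0399  0.1774] [0.5752 0.0077 0.18  ] ((0.5564292073249817, -0.015990063548088074), (0.03720640018582344, 0.04755175858736038), 0.4314964711666107)
0.18 436 [ 0.5558 -0.017   0.1851] [ 0.5353 -0.0435  0.18  ] [0.5793 0.0134 0.19  ] ((0.5576134920120239, -0.014709088951349258), (0.04368099942803383, 0.056940484791994095), 1.0823581218719482)
0.19 427 [ 0.5549 -0.0203  0.1955] [ 0.5358 -0.0436  0.19  ] [0.6119 0.0146 0.2   ] ((0.5742809772491455, -0.014510687440633774), (0.07610149681568146, 0.05695916339755058), 0.9282627105712891)
0.2 510 [ 0.5633 -0.0036  0.2051] [ 0.5353 -0.0421  0.2   ] [0.6036 0.0133 0.21  ] ((0.569492757320404, -0.0143898855894804), 
[... 5036 characters left out ...]
.int64(-8), np.int64(218)), (242, np.int64(574), np.int64(-2), np.int64(218)), (248, np.int64(574), np.int64(5), np.int64(218)), (254, np.int64(574), np.int64(11), np.int64(218))]
300 [(224, np.int64(576), np.int64(-20), np.int64(221)), (236, np.int64(576), np.int64(-8), np.int64(221)), (242, np.int64(575), np.int64(-1), np.int64(222)), (248, np.int64(576), np.int64(5), np.int64(221)), (254, np.int64(576), np.int64(11), np.int64(221))]
304 [(230, np.int64(660), np.int64(-25), np.int64(124)), (236, np.int64(661), np.int64(-16), np.int64(123)), (242, np.int64(660), np.int64(-7), np.int64(124)), (248, np.int64(594), np.int64(4), np.int64(205)), (254, np.int64(594), np.int64(11), np.int64(205))]
```

View pics/hookcrop.png

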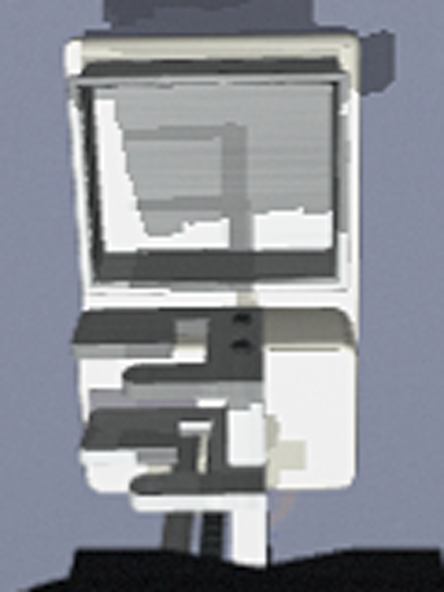

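View pics/hookz.png

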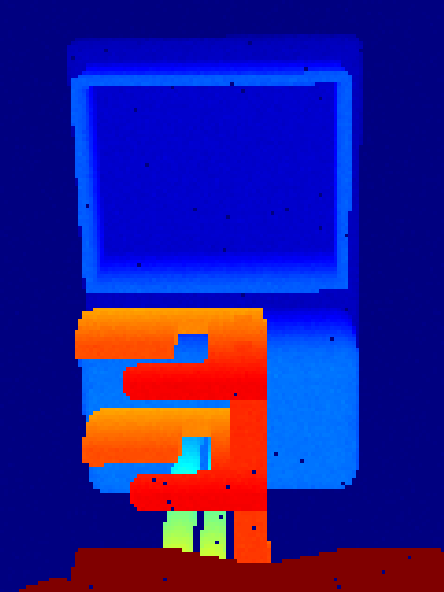

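Measured hook:
- **Jaw top:** z≈0.2005. The keeper top at 0.2215 is 21 mm over it, as it should be, so the seated bar axis should be at about 0.1905.
- **Throat line:** about (0.5585, -0.0085), with dipper yaw about +1°.

Next I go to the rack's tab.

```bash
python3 to.py .5243 -.2518 .29 101; python3 -m creep '[[0,0,0,-10,-42,5,0],[0,0,0,-12,-44,10,0],[0,0,0,-12,-44,10,0],[0,0,0,-10,-44,10,0],[0,0,0,-10,-44,10,0],[0,0,-0.1,-10,-44,5,0],[0,0,-0.092,0,0,0,0],[0,0,0,0,0,0,0]]'; python3 to.py .5243 -.2518 .23 101
```

```text
pos [0.46   0.0095 0.3403] tool y yaw 89.86 toolz [ 1.e-04 -3.e-04 -1.e+00] shift mm [ -65.  -261.1   50.3] rows>= 6.0
rotvec [-3.000e-04  1.000e-04 -1.945e-01] shift in final axes [ -13.3 -268.8   50.3]
clock: 3.55
position: [0.5226, -0.2547, 0.2896]
ee_rot: [-0.093, 0.996, -0.001, -0.001]
ft_force: [-0.6, 0.7, 0.1]
grip_width: 1.001
pos [ 0.5226 -0.2547  0.2896] tool y yaw 100.72 toolz [-0.0018 -0.0012 -1.    ] shift mm [-2.3  2.6 59.6] rows>= 2.0
rotvec [-0.0009 -0.002  -0.0049] shift in final axes [-2.2  2.5 59.6]
```

```bash
python3 -m creep '[[0,0,-0.005,-2,2.5,20,0],[0,0,0,0,0,0,0],[0,0,0,0,0,0,0]]'; python3 - <<'E'
from h import *
im,d,m,o=snap("wrist"); cv2.imwrite("pics/wrist3.png",im); w=cloud(m,o,d); np.savez("wrist3.npz",im=im,d=d,w=w)
ok=~np.isnan(w[...,0])
k=ok&(abs(w[...,0]-.526)<.04)&(abs(w[...,1]+.254)<.035)&(w[...,2]>.15)&(w[...,2]<.2); k[:180]&=True
p=w[k]; print(len(p),p.max(0)); 
t=p[p[:,2]>.178]; print(len(t),t.mean(0),cv2.minAreaRect(t[:,:2].astype(np.float32)))
E
python3 to.py .5243 -.2518 .177 101
```

```text
clock: 3.85
position: [0.5251, -0.2487, 0.2707]
ee_rot: [-0.097, 0.995, 0.0, -0.0]
ft_force: [0.2, -0.4, -0.4]
grip_width: 0.999
432 [ 0.53710872 -0.24575232  0.18500343]
354 [ 0.52373374 -0.25239835  0.18236636] ((0.5244549512863159, -0.2522757351398468), (0.02589578926563263, 0.009203684516251087), 10.594038963317871)
pos [ 0.5253 -0.2489  0.2711] tool y yaw 101.18 toolz [ 8.e-04  1.e-04 -1.e+00] shift mm [ 1.6 -2.6 94.1] rows>= 2.0
rotvec [-0.      0.0008  0.0032] shift in final axes [ 1.5 -2.6 94.1]
```

View pics/wrist3.png

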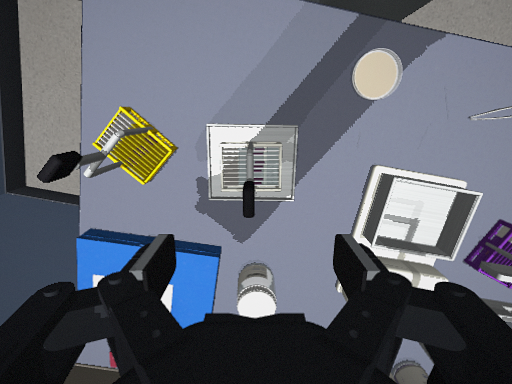

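The wrist view shows the tab at (249,198), centred between the fingers. The fit repeats to within 1 mm. I descend and take hold.

```bash
python3 -m creep '[[0,0,0,1.5,-3,30,0],[0,0,0,0,0,30,0],[0,0,0,0,0,25,0],[0,0,0,0,0,9,0],[0,0,0,0,0,0,0],[0,0,0,0,0,0,0]]' 50; python3 to.py .5245 -.2522 .176 101
```

```text
clock: 4.5
position: [0.525, -0.2527, 0.1778]
ee_rot: [-0.098, 0.995, -0.0, 0.001]
ft_force: [-0.5, -0.4, 1.2]
grip_width: 0.997
pos [ 0.525  -0.2527  0.1778] tool y yaw 101.23 toolz [ 1.8e-03 -5.0e-04 -1.0e+00] shift mm [0.4 0.6 1.8] rows>= 1.0
rotvec [-0.0009  0.0017  0.004 ] shift in final axes [0.4 0.6 1.8]
```

```bash
python3 -m creep '[[0,0,0,0,0.5,1.5,120],[0,0,0,0,0,0,180],[0,0,0,0,0,0,230],[0,0,0,0,0,0,255],[0,0,0,0,0,0,255],[0,0,0,0,0,0,255],[0,0,0,0,0,0,255],[0,0,0,0,0,0,255]]' 50; python3 to.py .5245 -.2522 .176 101
```

```text
clock: 5.3
position: [0.5241, -0.2519, 0.1747]
ee_rot: [-0.098, 0.995, 0.0, -0.0]
ft_force: [-0.2, -0.9, -0.2]
grip_width: 0.11
pos [ 0.5241 -0.2519  0.1747] tool y yaw 101.23 toolz [-2.e-04  1.e-04 -1.e+00] shift mm [-0.3 -0.3 -1.3] rows>= 1.0
rotvec [ 0.0001 -0.0002  0.0041] shift in final axes [-0.3 -0.3 -1.3]
```

Held: the opening of 0.11 is about 9.4 mm. Lifting straight up.

```bash
python3 -m creep '[[0,0,0,0,0,-5,255],[0,0,0,0,0,-15,255],[0,0,0,0,0,-25,255],[0,0,0,0,0,-30,255],[0,0,0,0,0,-30,255],[0,0,0,0,0,-15,255],[0,0,0,0,0,0,255],[0,0,0,0,0,0,255]]'; python3 to.py .5595 -.10 .294 91
```

```text
clock: 6.1
position: [0.524, -0.2516, 0.2939]
ee_rot: [-0.098, 0.995, 0.0, -0.0]
ft_force: [-0.1, -0.1, -3.6]
grip_width: 0.109
pos [ 0.524  -0.2516  0.2939] tool y yaw 101.25 toolz [-8.e-04  5.e-04 -1.e+00] shift mm [-64.4 141.8  -0. ] rows>= 4.0
rotvec [ 0.0006 -0.0007  0.1789] shift in final axes [-3.82e+01  1.51e+02 -1.00e-01]
```

```bash
python3 -m creep '[[0,0,0.03,0,0,0,255],[0,0,0.05,0,0,0,255],[0,0,0.05,0,0,0,255],[0,0,0.049,0,0,0,255],[0,0,0,-10,30,0,255],[0,0,0,-14,40,0,255],[0,0,0,-14,40,0,255],[0,0,0,0,20,0,255]]';python3 -m creep '[[0,0,0,0,15,0,255],[0,0,0,0,0,0,255],[0,0,0,0,0,0,255]]'; python3 - <<'E'
from h import *
im,d,m,o=snap("wrist"); cv2.imwrite("pics/wrist4.png",im); w=cloud(m,o,d); np.savez("wrist4.npz",im=im,d=d,w=w); print(o["position"],o["ft_force"])
im,d,m,o=snap("side"); cv2.imwrite("pics/side4.png",cv2.resize(im[120:290,180:360],None,fx=3.3,fy=3.3,interpolation=cv2.INTER_CUBIC)); w2=cloud(m,o,d); np.savez("side4.npz",im=im,d=d,w=w2)
E
python3 to.py .5595 -.0355 .285 91
```

```text
clock: 6.9
position: [0.561, -0.1161, 0.2929]
ee_rot: [-0.011, 1.0, 0.001, -0.001]
ft_force: [0.0, 0.8, -2.5]
grip_width: 0.107
clock: 7.2
position: [0.5593, -0.1068, 0.294]
ee_rot: [-0.008, 1.0, -0.0, -0.001]
ft_force: [-0.3, -0.5, -3.0]
grip_width: 0.107
[ 0.55930884 -0.10680232  0.29401637] [-0.31936052 -0.50528128 -3.01671735]
pos [ 0.5594 -0.1077  0.2945] tool y yaw 90.85 toolz [-5.e-04 -4.e-04 -1.e+00] shift mm [-1.2 72.2  9.4] rows>= 2.0
rotvec [-0.0004 -0.0005 -0.0026] shift in final axes [-1.4 72.2  9.5]
```

View pics/wrist4.png

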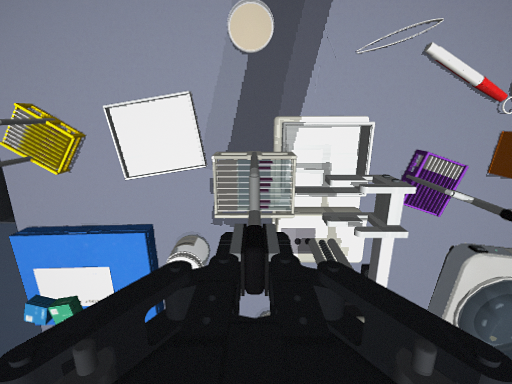

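View pics/side4.png

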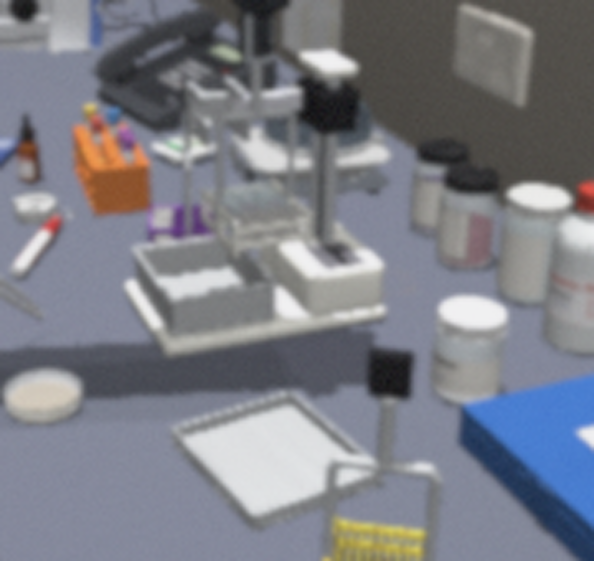

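The rack hangs upright from the gripper and the tray is left empty. In the wrist view the rack is at (254,180) and the hook at (370,200). I measure the bar against the hook in this same view.

```bash
python3 - <<'E'
from h import *
np.set_printoptions(suppress=True)
for n in ["wrist4","side4"]:
    f=np.load(n+".npz"); w=f["w"]; ok=~np.isnan(w[...,0])
    def st(nm,k):
        p=w[k]
        if len(p)>4: print(n,nm,len(p),"mean",p.mean(0).round(4),"1%",np.percentile(p,2,axis=0).round(4),"99%",np.percentile(p,98,axis=0).round(4), np.round(cv2.minAreaRect(p[:,:2].astype(np.float32))[1:2]+(0,),4) if 0 else cv2.minAreaRect(p[:,:2].astype(np.float32))[2])
    x,y,z=w[...,0],w[...,1],w[...,2]
    k=ok&(abs(x-.559)<.025)&(abs(y+.1075)<.012)&(z>.2)&(z<.24); st("bar(mid)",k&(abs(x-.559)>.008))
    k=ok&(abs(x-.559)<.05)&(abs(y+.1075)<.012)&(z>.17)&(z<.24); st("handle",k)
    k=ok&(abs(x-.559)<.05)&(abs(y+.1075)<.06)&(z>.12)&(z<.16); st("frame",k)
    k=ok&(abs(x-.558)<.03)&(y>-.05)&(y<.02)&(z>.17)&(z<.204)&(y<-.028); st("jaw",k)
    k=ok&(abs(x-.558)<.03)&(y>-.05)&(y<.02)&(z>.214)&(z<.235); st("keeper",k)
    k=ok&(abs(x-.5405)<.0015)&(y>-.045)&(y<-.03)&(z>.19)&(z<.21); st("jawtop1",k)
E
```

```text
wrist4 bar(mid) 247 mean [ 0.5426 -0.1063  0.2276] 1% [ 0.5345 -0.11    0.2252] 99% [ 0.5508 -0.1025  0.2292] 0.6178155541419983
wrist4 handle 612 mean [ 0.5402 -0.1062  0.2236] 1% [ 0.5251 -0.11    0.1799] 99% [ 0.5574 -0.1024  0.2383] 2.5934009552001953
wrist4 frame 4637 mean [ 0.5564 -0.1059  0.1458] 1% [ 0.5261 -0.1462  0.1297] 99% [ 0.5902 -0.0656  0.1539] 1.000381350517273
wrist4 jaw 527 mean [ 0.5591 -0.0366  0.1942] 1% [ 0.5383 -0.0438  0.1795] 99% [ 0.5791 -0.0284  0.2013] 0.06479518860578537
wrist4 keeper 1020 mean [ 0.5581 -0.0071  0.2202] 1% [ 0.5378 -0.0259  0.2147] 99% [0.5788 0.0122 0.2225] 1.2897660732269287
wrist4 jawtop1 76 mean [ 0.5405 -0.0382  0.1992] 1% [ 0.5391 -0.0439  0.1903] 99% [ 0.5419 -0.0307  0.2015] 0.21206539869308472
side4 bar(mid) 38 mean [ 0.5588 -0.1111  0.2242] 1% [ 0.535  -0.1145  0.2203] 99% [ 0.5826 -0.1065  0.2274] 87.89352416992188
side4 handle 183 mean [ 0.5586 -0.1104  0.2093] 1% [ 0.527  -0.1143  0.1721] 99% [ 0.5943 -0.1061  0.2363] 89.83477783203125
side4 frame 540 mean [ 0.5565 -0.1226  0.1431] 1% [ 0.5269 -0.1517  0.1244] 99% [ 0.5917 -0.0716  0.1534] 0.4481520354747772
side4 jaw 47 mean [ 0.5554 -0.0402  0.1881] 1% [ 0.5388 -0.0463  0.1779] 99% [ 0.5794 -0.0286  0.1987] 89.29703521728516
side4 keeper 37 mean [ 0.5582 -0.0107  0.2181] 1% [ 0.5383 -0.0297  0.2145] 99% [0.5796 0.0116 0.2204] 0.6277956366539001
side4 jawtop1 5 mean [ 0.5403 -0.0393  0.1963] 1% [ 0.5397 -0.043   0.1931] 99% [ 0.5409 -0.036   0.1993] 5.310434818267822
```

Bar: axis z≈0.225 and x-centre 0.558. The hook's x-centre is 0.558, so they agree. I move over the landing (bar y≈-0.036) and lower close to the jaw.

```bash
python3 -m creep '[[0,0,0,0,15,0,255],[0,0,0,0,20,0,255],[0,0,0,0,20,0,255],[0,0,0,0,12,0,255],[0,0,0,-0.5,4,4,255],[0,0,0,0,0,6,255],[0,0,0,0,0,4,255],[0,0,0,0,0,0,255]]';python3 -m creep '[[0,0,0,0,0,0,255],[0,0,0,0,0,0,255]]'; python3 - <<'E'
from h import *
im,d,m,o=snap("wrist"); cv2.imwrite("pics/wrist5.png",im[100:300,130:430].repeat(2,0).repeat(2,1)); w=cloud(m,o,d); np.savez("wrist5.npz",im=im,d=d,w=w); print(o["position"],o["ft_force"])
P=[get_obs()["position"] for _ in range(3)];print(P)
E
python3 to.py .559 -.0366 .2735 90.9
```

```text
clock: 8.1
position: [0.5585, -0.0364, 0.2799]
ee_rot: [-0.008, 1.0, -0.0, -0.001]
ft_force: [-0.0, 0.2, -2.6]
grip_width: 0.107
clock: 8.3
position: [0.5591, -0.0357, 0.281]
ee_rot: [-0.008, 1.0, -0.0, 0.0]
ft_force: [0.3, -0.5, -2.4]
grip_width: 0.107
[ 0.55905779 -0.03572312  0.28097835] [ 0.26232696 -0.45722998 -2.44368194]
[array([ 0.5590914 , -0.03555763,  0.28101326]), array([ 0.5590914 , -0.03555763,  0.28101326]), array([ 0.5590914 , -0.03555763,  0.28101326])]
pos [ 0.5591 -0.0356  0.281 ] tool y yaw 90.96 toolz [ 5.e-04  1.e-04 -1.e+00] shift mm [ 0.1 -1.   7.5] rows>= 1.0
rotvec [0.     0.0005 0.0011] shift in final axes [ 0.1 -1.   7.5]
```

View pics/wrist5.png

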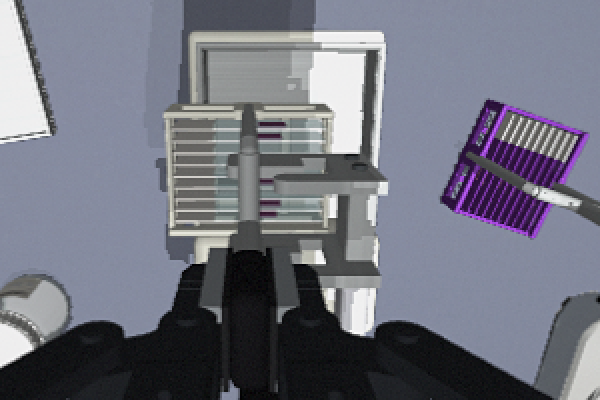

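The bar at (249,180) lies over the landing, clear of the keeper tip at (275,185). Now I feel downward.

```bash
python3 -m creep '[[0,0,0,0,-0.5,2.5,255],[0,0,0,0,0,2,255],[0,0,0,0,0,0,255]]'; for i in 1 2 3 4; do python3 -m creep '[[0,0,0,0,0,0,255]]'|grep -E "force|posi"; done
```

```text
clock: 8.65
position: [0.5588, -0.0358, 0.2759]
ee_rot: [-0.009, 1.0, 0.0, -0.0]
ft_force: [0.0, -0.0, -3.1]
grip_width: 0.107
position: [0.559, -0.0357, 0.2762]
ft_force: [0.3, 0.7, -2.6]
position: [0.559, -0.0357, 0.2764]
ft_force: [0.1, -0.3, -2.6]
position: [0.559, -0.0357, 0.2763]
ft_force: [0.1, 0.1, -2.4]
position: [0.559, -0.0357, 0.2763]
ft_force: [-0.4, 0.1, -2.6]
```

```bash
python3 -m creep '[[0,0,0,0,0,1,255],[0,0,0,0,0,0,255]]'|grep -E "force|posi"; python3 -m creep '[[0,0,0,0,0,0,255]]'|grep -E "force|posi"; python3 -m creep '[[0,0,0,0,0,0.6,255],[0,0,0,0,0,0,255]]'|grep -E "force|posi"; python3 -m creep '[[0,0,0,0,0,0,255]]'|grep -E "force|posi"
```

```text
position: [0.5589, -0.0357, 0.2751]
ft_force: [-0.2, 0.4, -2.8]
position: [0.559, -0.0357, 0.2753]
ft_force: [0.4, -0.5, -3.1]
position: [0.559, -0.0357, 0.2746]
ft_force: [0.2, -0.2, -2.6]
position: [0.559, -0.0357, 0.2747]
ft_force: [1.3, -0.4, -3.0]
```

```bash
python3 -m creep '[[0,0,0,0,0,0.5,255],[0,0,0,0,0,0,255]]'|grep -E "force|posi"; python3 -m creep '[[0,0,0,0,0,0,255]]'|grep -E "force|posi"; python3 -m creep '[[0,0,0,0,0,0.5,255],[0,0,0,0,0,0,255]]'|grep -E "force|posi"; python3 -m creep '[[0,0,0,0,0,0,255]]'|grep -E "force|posi"
```

```text
position: [0.559, -0.0357, 0.2741]
ft_force: [-0.8, 0.2, -3.3]
position: [0.559, -0.0357, 0.2742]
ft_force: [0.1, -0.4, -3.1]
position: [0.559, -0.0358, 0.2738]
ft_force: [-0.7, -0.1, -1.9]
position: [0.5591, -0.0357, 0.2738]
ft_force: [-0.3, -0.1, -1.6]
```

Possible first contact at TCP z=0.2738. One more half step to confirm.

```bash
python3 -m creep '[[0,0,0,0,0,0.5,255],[0,0,0,0,0,0,255]]'|grep -E "force|posi"; python3 -m creep '[[0,0,0,0,0,0,255]]'|grep -E "force|posi";python3 -m creep '[[0,0,0,0,0,0,255]]'|grep -E "force|posi"
```

```text
position: [0.5591, -0.0357, 0.2735]
ft_force: [0.2, -0.5, 0.1]
position: [0.5591, -0.0358, 0.2734]
ft_force: [-0.9, -0.4, 0.4]
position: [0.5591, -0.0358, 0.2734]
ft_force: [0.3, 0.9, 1.0]
```

Contact confirmed: the jaw top is met at TCP z≈0.2739, close to the camera estimate. I raise to mid-gap, TCP z≈0.2753.

```bash
python3 -m creep '[[0,0,0,0,0,-2.1,255],[0,0,0,0,0,0,255],[0,0,0,0,0,0,255]]'|grep -E "force|posi"; python3 -m creep '[[0,0,0,0,0,0,255]]'|grep -E "force|posi"; python3 to.py .5591 -.0088 .2753 90.9
```

```text
position: [0.5589, -0.0357, 0.275]
ft_force: [0.3, -1.2, -2.3]
position: [0.5589, -0.0357, 0.275]
ft_force: [-0.5, 0.8, -1.6]
pos [ 0.5589 -0.0357  0.275 ] tool y yaw 90.99 toolz [-4.e-04  0.e+00 -1.e+00] shift mm [-0.7 26.9 -0.3] rows>= 1.0
rotvec [ 0.     -0.0004  0.0015] shift in final axes [-0.7 26.9 -0.3]
```

```bash
python3 -m creep '[[0,0,0,0,0,-0.3,255],[0,0,0,0,0,0,255],[0,0,0,0,0,0,255]]'|grep -E "force|posi"; python3 -m creep '[[0,0,0,0,3,0,255],[0,0,0,0,3,0,255],[0,0,0,0,0,0,255]]'|grep -E "force|posi"; python3 -m creep '[[0,0,0,0,3,0,255],[0,0,0,0,2,0,255],[0,0,0,0,0,0,255],[0,0,0,0,0,0,255]]'|grep -E "force|posi"
```

```text
position: [0.559, -0.0357, 0.2756]
ft_force: [1.2, 0.1, -3.5]
position: [0.5589, -0.0289, 0.2755]
ft_force: [0.1, -0.8, -2.4]
position: [0.5588, -0.0247, 0.2756]
ft_force: [1.0, -0.4, -3.0]
```

Under the keeper with no contact. Continuing towards the back.

```bash
python3 -m creep '[[0,0,0,0,3,0.2,255],[0,0,0,0,3,0,255],[0,0,0,0,0,0,255]]'|grep -E "force|posi"; python3 -m creep '[[0,0,0,0,3,0,255],[0,0,0,0,2,0,255],[0,0,0,0,0,0,255],[0,0,0,0,0,0,255]]'|grep -E "force|posi"; python3 -m creep '[[0,0,0,0,1.5,0,255],[0,0,0,0,0,0,255],[0,0,0,0,0,0,255]]'|grep -E "force|posi"
```

```text
position: [0.5587, -0.018, 0.2753]
ft_force: [0.2, 0.1, -3.2]
position: [0.5586, -0.0137, 0.2754]
ft_force: [-0.5, 1.0, -4.1]
position: [0.5586, -0.0122, 0.2754]
ft_force: [-0.2, 0.3, -4.2]
```

```bash
python3 -m creep '[[0,0,0,0,1,0,255],[0,0,0,0,0,0,255],[0,0,0,0,0,0,255]]'|grep -E "force|posi"; python3 -m creep '[[0,0,0,0,1,0,255],[0,0,0,0,0,0,255],[0,0,0,0,0,0,255]]'|grep -E "force|posi"
```

```text
position: [0.5585, -0.0112, 0.2754]
ft_force: [0.6, 0.2, -2.8]
position: [0.5585, -0.0102, 0.2754]
ft_force: [0.8, -0.5, -3.5]
```

```bash
for i in 1; do python3 -m creep '[[0,0,0,0,0.6,0,255],[0,0,0,0,0,0,255],[0,0,0,0,0,0,255]]'|grep -E "force|posi"; python3 -m creep '[[0,0,0,0,0.6,0,255],[0,0,0,0,0,0,255],[0,0,0,0,0,0,255]]'|grep -E "force|posi";  python3 -m creep '[[0,0,0,0,0,0,255]]'|grep -E "force|posi"; done; python3 -c "
from workcell import *;print(get_obs()['torque'])"
```

```text
position: [0.5585, -0.0096, 0.2754]
ft_force: [0.5, 0.5, -3.2]
position: [0.5585, -0.009, 0.2754]
ft_force: [0.3, -0.5, -2.5]
position: [0.5585, -0.0091, 0.2754]
ft_force: [-0.3, -0.1, -1.9]
[ 0.02717371  0.01455793 -0.01157427]
```

```bash
python3 -m creep '[[0,0,0,0,0.6,0,255],[0,0,0,0,0,0,255],[0,0,0,0,0,0,255]]'|grep -E "force|posi"; python3 -m creep '[[0,0,0,0,0.5,0,255],[0,0,0,0,0,0,255],[0,0,0,0,0,0,255]]'|grep -E "force|posi";  python3 -m creep '[[0,0,0,0,0,0,255]]'|grep -E "force|posi";python3 -c "
from workcell import *;print(get_obs()['torque'])"
```

```text
position: [0.5585, -0.0085, 0.2754]
ft_force: [-0.2, 0.2, -3.0]
position: [0.5585, -0.0082, 0.2754]
ft_force: [-0.5, -1.0, -3.2]
position: [0.5585, -0.0082, 0.2754]
ft_force: [-0.3, -1.8, -2.1]
[-0.4250948   0.01678042 -0.01726163]
```

Back wall felt at TCP y≈-0.0084 (torque -0.43 N·m). Easing back about 0.9 mm to the middle of the throat, then lowering in steps.

```bash
python3 -m creep '[[0,0,0,0,-1,0,255],[0,0,0,0,0,0,255],[0,0,0,0,0,0,255]]'|grep -E "force|posi"; python3 -c "
from workcell import *;print(get_obs()['torque'])"; python3 -m creep '[[0,0,0,0,0,1,255],[0,0,0,0,0,0.8,255],[0,0,0,0,0,0,255]]'|grep -E "force|posi"; python3 -c "
from workcell import *;print(get_obs()['torque'])"
```

```text
position: [0.5585, -0.0087, 0.2754]
ft_force: [-0.2, -0.5, -2.6]
[ 0.05125401  0.00942928 -0.03521841]
position: [0.5584, -0.0089, 0.2734]
ft_force: [-0.5, 0.2, -3.5]
[ 0.0269522   0.02541647 -0.00047198]
```

```bash
python3 -m creep '[[0,0,0,0,-0.3,1,255],[0,0,0,0,0,1,255],[0,0,0,0,0,0,255]]'|grep -E "force|posi"; python3 -c "
from workcell import *;print(get_obs()['torque'])"; python3 -m creep '[[0,0,0,0,0,1.5,255],[0,0,0,0,0,1.5,255],[0,0,0,0,0,0,255]]'|grep -E "force|posi"; python3 -c "
from workcell import *;print(get_obs()['torque'])"
```

```text
position: [0.5584, -0.0092, 0.2714]
ft_force: [0.4, -0.5, -3.7]
[ 0.00475669  0.02464029 -0.01129577]
position: [0.5584, -0.0092, 0.2683]
ft_force: [0.2, -0.2, -3.1]
[0.02173352 0.00920136 0.02632127]
```

```bash
python3 -m creep '[[0,0,0,0,0,1.5,255],[0,0,0,0,0,1.5,255],[0,0,0,0,0,0,255]]'|grep -E "force|posi"; python3 -c "
from workcell import *;print(get_obs()['torque'])"; python3 -m creep '[[0,0,0,0,0,1.5,255],[0,0,0,0,0,1.5,255],[0,0,0,0,0,0,255]]'|grep -E "force|posi"; python3 -c "
from workcell import *;print(get_obs()['torque'])"
```

```text
position: [0.5584, -0.0092, 0.2654]
ft_force: [-0.3, 0.8, -3.2]
[-0.02023364 -0.0264913  -0.0344146 ]
position: [0.5584, -0.0092, 0.2623]
ft_force: [0.4, -0.3, -3.2]
[0.02397909 0.03222928 0.01439307]
```

Clear in the throat. The floor is expected at TCP z≈0.2599, so I use fine steps.

```bash
python3 -m creep '[[0,0,0,0,0,1,255],[0,0,0,0,0,0.8,255],[0,0,0,0,0,0,255]]'|grep -E "force|posi"; python3 -m creep '[[0,0,0,0,0,0.4,255],[0,0,0,0,0,0,255],[0,0,0,0,0,0,255]]'|grep -E "force|posi"; python3 -m creep '[[0,0,0,0,0,0.4,255],[0,0,0,0,0,0,255],[0,0,0,0,0,0,255]]'|grep -E "force|posi"; python3 -c "
from workcell import *;print(get_obs()['torque'])"
```

```text
position: [0.5585, -0.0092, 0.2606]
ft_force: [0.0, 0.0, -2.5]
position: [0.5585, -0.0092, 0.2604]
ft_force: [-0.0, 0.1, -3.1]
position: [0.5585, -0.0092, 0.26]
ft_force: [-0.1, -0.4, -2.4]
[-0.00922478  0.07500275 -0.03160749]
```

```bash
python3 -m creep '[[0,0,0,0,0,0.4,255],[0,0,0,0,0,0,255],[0,0,0,0,0,0,255]]'|grep -E "force|posi"; python3 -m creep '[[0,0,0,0,0,0.4,255],[0,0,0,0,0,0,255],[0,0,0,0,0,0,255]]'|grep -E "force|posi"; python3 -c "
from workcell import *;print(get_obs()['torque'],get_obs()['clock'])"
```

```text
position: [0.5586, -0.0092, 0.2597]
ft_force: [-0.4, -0.5, -0.9]
position: [0.5586, -0.0093, 0.2594]
ft_force: [-0.8, -0.1, 0.3]
[0.02859791 0.19679036 0.0082136 ] 18.35
```

The floor is met at TCP z≈0.2598, 14.1 mm below the jaw contact as it must be, and the weight is now on the hook. One look before letting go.

```bash
python3 - <<'E'
from h import *
im,d,m,o=snap("side"); cv2.imwrite("pics/side6.png",cv2.resize(im[120:250,200:340],None,fx=4.2,fy=4.2,interpolation=cv2.INTER_CUBIC))
im,d,m,o=snap("wrist"); cv2.imwrite("pics/wrist6.png",im)
E
```

```text
(no output)
```

View pics/side6.png

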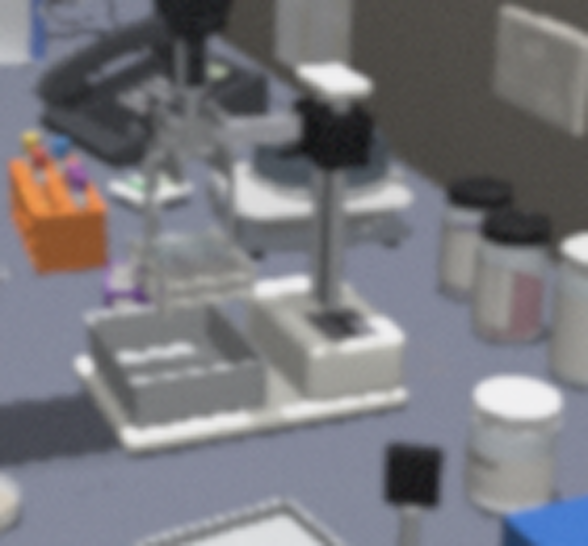

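View pics/wrist6.png

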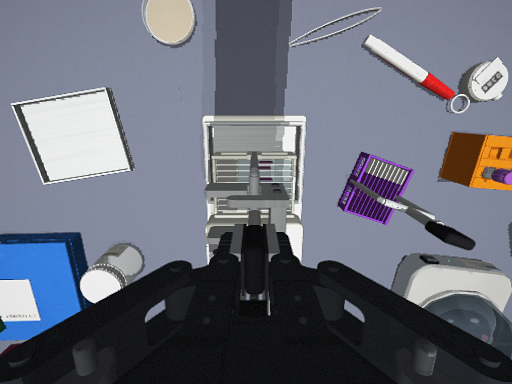

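The rack hangs over the bath with its bar in the hook (wrist view (253,195)), and it is upright. I let go gently.

```bash
python3 -m creep '[[0,0,0,0,0,0,215],[0,0,0,0,0,0,205],[0,0,0,0,0,0,190],[0,0,0,0,0,0,170],[0,0,0,0,0,0,150],[0,0,0,0,0,0,150]]' 20; python3 -m creep '[[0,0,0,0,0,0,150],[0,0,0,0,0,0,150],[0,0,0,0,0,0,150]]' 20
```

```text
clock: 19.05
position: [0.5585, -0.0092, 0.2592]
ee_rot: [-0.009, 1.0, 0.0, 0.0]
ft_force: [-0.3, -0.3, -0.2]
grip_width: 0.413
clock: 19.35
position: [0.5585, -0.0092, 0.2592]
ee_rot: [-0.009, 1.0, 0.0, 0.0]
ft_force: [-0.4, -0.6, 0.5]
grip_width: 0.413
```

Released: the opening is 35 mm and the force is about zero. Moving straight up, clear of the tab.

```bash
python3 -m creep '[[0,0,0,0,0,-5,150],[0,0,0,0,0,-12,150],[0,0,0,0,0,-25,150],[0,0,0,0,0,-30,150],[0,0,0,0,0,-30,150],[0,0,0,20,0,-20,150],[0,0,0,0,0,0,150],[0,0,0,0,0,0,150]]'; python3 -m creep '[[0,0,0,0,0,0,150],[0,0,0,0,0,0,150],[0,0,0,0,0,0,150]]'|grep force; python3 - <<'E'
from h import *
im,d,m,o=snap("wrist"); cv2.imwrite("pics/wrist7.png",im); w=cloud(m,o,d)
im2,d2,m2,o2=snap("side"); cv2.imwrite("pics/side7.png",cv2.resize(im2[110:250,190:340],None,fx=4,fy=4,interpolation=cv2.INTER_CUBIC)); w2=cloud(m2,o2,d2)
im3,d3,m3,o3=snap("top"); w3=cloud(m3,o3,d3)
for n,w in (("wrist",w),("side",w2),("top",w3)):
    ok=~np.isnan(w[...,0]); x,y,z=w[...,0],w[...,1],w[...,2]
    for nm,lo,hi,r in (("tab",.243,.28,.03),("frame",.085,.123,.05)):
        k=ok&(abs(x-.558)<r)&(abs(y+.009)<r)&(z>lo)&(z<hi); p=w[k]
        if len(p)>5: print(n,nm,len(p),p.mean(0).round(4),np.percentile(p,1,axis=0).round(4),np.percentile(p,99,axis=0).round(4),cv2.minAreaRect(p[:,:2].astype(np.float32)))
for u,v in ((263,261),(290,152)): print(w3[v,u].round(4))
print(get_obs()["clock"])
E
```

```text
clock: 20.15
position: [0.5387, -0.0096, 0.3819]
ee_rot: [-0.009, 1.0, 0.0, 0.001]
ft_force: [0.2, 0.4, -0.6]
grip_width: 0.411
ft_force: [0.2, -0.3, -0.1]
wrist tab 318 [ 0.5553 -0.008   0.2645] [ 0.5457 -0.0125  0.2437] [ 0.5701 -0.0036  0.2689] ((0.5579056143760681, -0.007849907502532005), (0.02473936229944229, 0.009015113115310669), 1.5841389894485474)
wrist frame 1705 [ 0.5533 -0.0084  0.1096] [ 0.5253 -0.0493  0.0911] [0.5918 0.0332 0.1199] ((0.558156430721283, -0.008060812950134277), (0.06762956827878952, 0.08387398719787598), 1.035386085510254)
side tab 75 [ 0.5596 -0.0134  0.2555] [ 0.5476 -0.0174  0.2435] [ 0.5721 -0.009   0.2666] ((0.5602957010269165, -0.013475403189659119), (0.025391636416316032, 0.009096698835492134), 6.127482891082764)
side frame 445 [ 0.5565 -0.0251  0.1083] [ 0.5259 -0.0541  0.0879] [0.593  0.0305 0.12  ] ((0.5587421655654907, -0.011198382824659348), (0.06714610755443573, 0.08809099346399307), 1.9388006925582886)
top frame 263 [ 0.5494 -0.0177  0.1084] [ 0.5279 -0.052   0.091 ] [0.5915 0.0321 0.1213] ((0.5586483478546143, -0.009967043995857239), (0.06392339617013931, 0.08555208146572113), 3.4623844623565674)
[ 0.3756 -0.1167  0.0129]
[ 0.7074 -0.2115  0.0737]
20.6
```

View pics/wrist7.png

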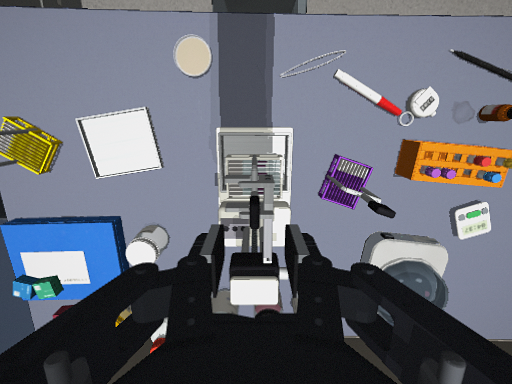

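View pics/side7.png

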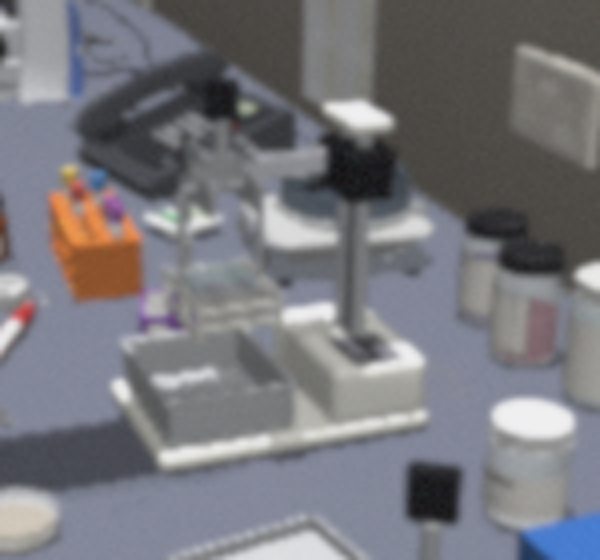

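The rack hangs free and upright. In the wrist view, tab centre and frame centre agree within 0.3 mm, and the tab top at about 0.2685 puts the bar at about 0.1905. The bystanders haven't moved and the gripper is clear, so I hand in.

```bash
python3 -c "
from workcell import *
print(get_obs()['joint_velocities'].round(3)); print(hand_in())"
```

```text
[ 0.001 -0.001  0.001 -0.003  0.001 -0.001 -0.   ]
the job is handed in; nothing more can be done
None
```

The white rack from the tray now hangs on the dipper's hook, released and upright over the bath. I handed the job in at about 20.6 s; no verdict is reported.

**What I did:** I gripped the rack by its tab, lifted it and brought the bar in over the landing. I felt the jaw top at TCP z 0.2739, raised the bar about 1.5 mm and slid it under the keeper to a light touch on the back wall. Then I eased back about 0.9 mm and lowered it until the throat floor took the weight, 14.1 mm below the jaw contact (14 mm expected). The most I felt against the dipper was about 3 to 4 N on the wrist sensor, against the 15 N limit.

**Last checks:**
- **Seating:** the bar height works out at about 0.1905 m. In the wrist view the rack's centre is within about 1 mm of the throat line in x and y.
- **Upright:** the tab and frame centres agree within 0.3 mm in the wrist view.
- **Bystanders:** the petri dish and the cup read within 1 mm or so of where they started. The gripper is well clear, with the wrist force back near zero.
- **One disagreement:** the side and top cameras put the rack 2 to 5 mm more to -y than the wrist camera. The side camera showed a similar offset (3 to 4 mm) for the hook, and it sees mostly the near faces. I therefore relied on the wrist camera and the felt contacts.

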